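Expose half a culture dish with the spring-return shutter

ROBOT

A 7-joint arm with a two-finger parallel gripper is mounted at the origin on the work surface. World frame = base frame: x ahead of the robot, y to its left, z up, the work surface at z = 0. Lengths are in m, angles in rad, forces in N, time in s.
With the tool pointing down it reaches from about 0.4 to 0.925 m from the base axis. Payload 5.6 kg.
Tool frame: the origin (TCP) lies on the centre line of the jaws, within the pads' length; the fingertips stand arm.tips_ahead ahead of it and the grasp point (between the pads) lies 5 mm behind it (arm.tips_ahead is the distance from the TCP to the fingertips, in m); z points along the fingers, x is the direction in which the jaws open and shut, and the axes are right-handed (so a half turn about z gives the same grasp; the last joint's range is limited). The gripper opens to 85 mm and grips with 20 to 120 N. Pads are 22 mm wide; open, the fingers measure 114 mm over their backs; the gripper's body (76 mm by 85 mm) begins 54 mm behind the grasp point. The pads swing forward as they close: fully open they stand 13 mm farther back than shut.
Start: joints at [1.27, 0.468, -0.012, 1.603, 0.006, 1.071, -0.056], TCP at [0.166, -0.629, 0.245] pointing down, gripper open.
Joint ranges: [-2.53, 2.53], [-0.31, 2.02], [-1.57, 1.55], [0.28, 2.44], [-1.29, 4.43], [0.15, 1.84], [-2.92, 2.92]. Speed limits (rad/s): [2.57, 2.57, 3.14, 3.14, 3.14, 3.14, 3.14].

INTERFACE

Orientations are given as a unit quaternion [w, x, y, z].
In Python, from plant import arm gives the robot as it stands. Calls block until the motion is done:
- arm.move_to(position, orientation): joint-space move of the TCP to a pose.
- arm.line_to(position, frame=None, vel=0.15): straight line of the TCP; frame=None keeps the orientation; vel is the mean speed in m/s.
- arm.move_j(angles): joint-space move.
- arm.move_gripper(opening): finger opening in m; the grip force is fixed at half the most; returns when the fingers have stopped.
- arm.sleep(seconds).
- arm.ik(position, orientation): joint angles nearest the present ones, or None.
- arm.snapshot(name): name is "scene" or "top" or "wrist"; returns a dict with "image" (480x640x3 uint8, red, green, blue), "camera_matrix" (3x3 intrinsics, pixels), "rvec" (rotation vector, rad) and "tvec" (3), from world to camera coordinates, as OpenCV has them. Camera axes: x right, y down, z forward; pixel columns grow to the right and rows downward; lengths in m; the calibration is good to about 2 mm. A picture is of the moment at which its call begins. There is no depth.
A pose or a line that the arm cannot do raises arm.PlanningError and nothing moves.
- arm.close_job(): hands the job in, once; it reports no verdict.
Readings, each from a call of its own:
- arm.read_time(): time.
- arm.read_q(): joint angles.
- arm.read_joint_vel(): joint speeds.
- arm.read_tau(): joint torques, N m.
- arm.read_tool_pos(): TCP position.
- arm.read_tool_rot(): TCP orientation.
- arm.read_contact_force(): force on the tool from outside, world axes, zero at the start.
- arm.read_moment(): the same for the moment, N m.
- arm.read_opening(): finger opening in m.
Only numpy, scipy, OpenCV 4.12 (cv2) and the standard library are available. Lean on these libraries where they do the work, as an engineer would, in place of code of your own. Each camera call takes 0.05 s, during which the arm holds its last target.

TASK

Expose one half of the culture dish on the light box: with the shutter still shut, start the lamp by pressing the blue treadle switch right down to its stop for a moment and let it come up again, then slide the box's sprung shutter tab open to half travel, where the white line on the tab meets the red mark, and hold it there against its spring. Never let the shutter go well past half, or the shaded half of the dish is spoiled, and leave the dish and everything else on the bench where it stands. Finish while still holding the tab at half with the gripper: it springs shut if let go.

Things in the scene. Friction and masses are not known exactly. Their poses are not given: they have to be found in the camera images.
- exposure_box: White light box, fixed, 230 mm deep (its x), 300 mm wide (its y), flat grey top 85 mm up. Origin: centre of its underside; its -x side is the front (robot side). A 96 mm square blue window under glass is centred at (25, -50) mm, the dish on it between 5 mm lugs. The tab's black slot runs along the front of the top, parallel to y, at x = -88 mm, from y = -64 to +64 mm; the top there is flat and clear.
- shutter (a joint): Travel of the shutter in m: 0 = shut (dark blade covers the window), 0.050 = half (blade edge under the dish's middle line), 0.100 = fully open. It slides straight along the box's +y axis (left, seen from the robot). A spring pulls it shut with about 4 N at 0, 8.5 N at half, 13 N fully open (90 N/m); friction is small; let go, it snaps shut.
- shutter_grip (a point): Centre of the finger tab: upright black block with a white line round its middle, 30 mm along the box's x, 14 mm along its y (sliding direction), 40 mm tall; this point is 109 mm, its top 129 mm above the table. In the box's frame it is at (-88, -50, 109) mm shut, (-88, 0, 109) mm half open; axes as the box's. Pinch it from above across its 14 mm, or push its -y face.
- half_mark (a point): Point on the box's top, on the middle of the slot, at (-88, 0, 85) mm in the box's frame; thin red marks lie on the top just in front of and behind it. The tab's white line stands over it at half travel. Axes parallel to the box's.
- pedal: Fixed base of the lamp's cordless treadle switch: grey, 160 mm long (its x), 104 mm wide, with a blue treadle plate with ribbed black rubber on top. Origin: centre of its underside; its +x points from the heel (hinge) to the raised free end. It stands to the left or the right of the light box.
- treadle (a joint): Angle of the treadle in rad: 0 = up (at rest, sloping up 0.22 rad towards the free end), 0.20 = down on its stop. The hinge runs along the pedal's y, 68 mm behind its origin and 26 mm above the table. It springs up when released. Pressed at the pad point it takes about 4 N to start, 11 N at the stop.
- treadle_pad (a point): Middle of the pressing area on the treadle's rubber top, 110 mm from the hinge; at rest 37 mm ahead of the pedal's origin and 61 mm above the table, at the stop 42 mm ahead and 39 mm above it (22 mm lower). The treadle is 84 mm wide and reaches 35 mm beyond this point. Its z axis is normal to the plate.
- dish: Closed clear culture dish with amber gel, 92 mm in diameter, 16 mm high, loose on the light box's window, with a thin dark pen line across the middle of its lid. Origin: centre of its underside. Not to be moved.
- tip_box: Bystander: open teal box of pipette tips, 85 x 125 mm, 76 mm high, with its clear lid standing up at the +x side to 135 mm. Origin: centre of its underside. It stands on the side of the light box opposite the pedal.
- tube_rack: Bystander: red rack of small tubes, 86 x 128 mm, 34 mm high (41 mm over the caps). Origin: centre of its underside.
- bottle: Bystander: amber bottle with white cap, 56 mm in diameter, 120 mm high. Origin: centre of its underside.
- vial: Bystander: small clear vial with blue cap, 31 mm in diameter, 67 mm high. Origin: centre of its underside.
- well_plate: Bystander: clear well plate, 86 x 128 mm, 14 mm high. Origin: centre of its underside.
- marker: Bystander: white pen with dark cap lying on the table, 130 mm long, 12 mm thick. Origin: middle of its underside.
- dish_stack: Bystander: stack of clear culture dishes, 92 mm in diameter, 64 mm high. Origin: centre of its underside.
Mind the look-alikes: they are no part of the job. What is shaped like the pedal but orange or pink is not meant.

How it is judged:
By the outcome, as a careful person would: the job done as asked, in the order asked, and still so for the second after the job is handed in, while the arm keeps its last pose, push and grip.
It also fails if it takes over 45 s, if anything falls off the work surface, if the arm or the gripper's body presses on something with over 40 N, if the wrist force passes 120 N, or if a joint passes its speed limit or range.

## Working session

There is one attempt and no reset: what is moved stays moved. The work goes in short steps, each a Python script; the robot and the scene stay as the last script left them, time stands still between calls to the robot, and variables do not carry over. Pictures are saved under pics/ and viewed, and the job is handed in when it is done.

```bash
mkdir -p pics; ls
python3 - <<'E'
from plant import arm
import cv2
for n in ("scene","top","wrist"):
    s=arm.snapshot(n); cv2.imwrite(f"pics/{n}0.png",s["image"][:,:,::-1])
    import pickle; pickle.dump(s,open(f"{n}0.pkl","wb"))
    print(n,s["camera_matrix"].tolist(),s["rvec"],s["tvec"])
print(arm.tips_ahead,arm.read_time(),arm.read_tool_rot(),arm.read_tool_pos(),arm.read_opening())
E
```

```text
pics
scene [[456.59721264824196, 0.0, 314.80720811449294], [0.0, 456.59721264824196, 238.0414196963375], [0.0, 0.0, 1.0]] [ 2.10476738  1.33815511 -0.50369874] [-0.21500061 -0.24975006  1.66779364]
top [[623.315664502317, 0.0, 319.53491054929117], [0.0, 623.315664502317, 238.6472316815905], [0.0, 0.0, 1.0]] [ 2.1874851  -2.17318653  0.08060083] [0.01144732 0.45993116 1.65677034]
wrist [[346.37047621135713, 0.0, 316.0511415723237], [0.0, 346.37047621135713, 241.979015786693], [0.0, 0.0, 1.0]] [-2.30215591  1.77368954  0.25691257] [-0.64903147 -0.03625861  0.37958923]
0.014 0.15 [-3.68595842e-04  7.92115675e-01 -6.10370610e-01 -5.82284904e-04] [ 0.16554002 -0.62814529  0.24455686] 0.08529627646873073
```

View pics/top0.png

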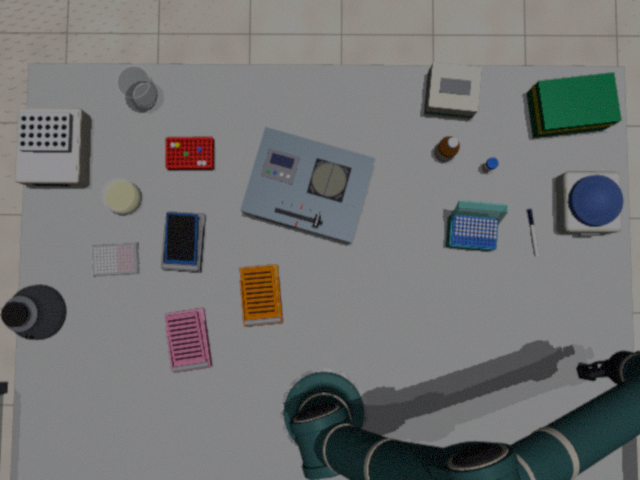

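View pics/scene0.png

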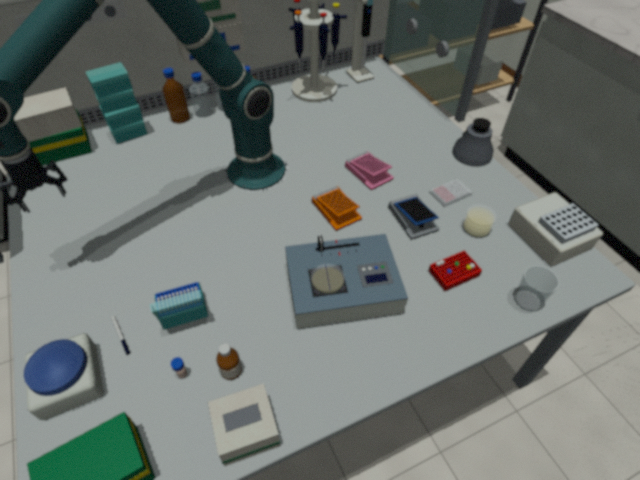

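Top view: the blue pedal with black rubber is at about (184,241). Its look-alikes are orange at (261,294) and pink at (188,339), so blue is the one meant. The light box is at (310,185), with the tab at about (317,220). Next I'll enlarge these to confirm.

Run:
```python
import cv2,pickle,numpy as np
t=cv2.imread("pics/top0.png");s=cv2.imread("pics/scene0.png")
a=cv2.resize(t[200:284,150:222],None,fx=5,fy=5,interpolation=cv2.INTER_CUBIC)
b=cv2.resize(s[185:245,380:450],None,fx=5,fy=5,interpolation=cv2.INTER_CUBIC)
h=max(a.shape[0],b.shape[0]);pad=lambda i:cv2.copyMakeBorder(i,0,h-i.shape[0],0,0,0)
cv2.imwrite("pics/ped.png",np.hstack([pad(a),pad(b)])*1)
cv2.imwrite("pics/box.png",cv2.resize(t[120:250,235:385],None,fx=4.5,fy=4.5,interpolation=cv2.INTER_CUBIC))
```

```text
(no output)
```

View pics/ped.png

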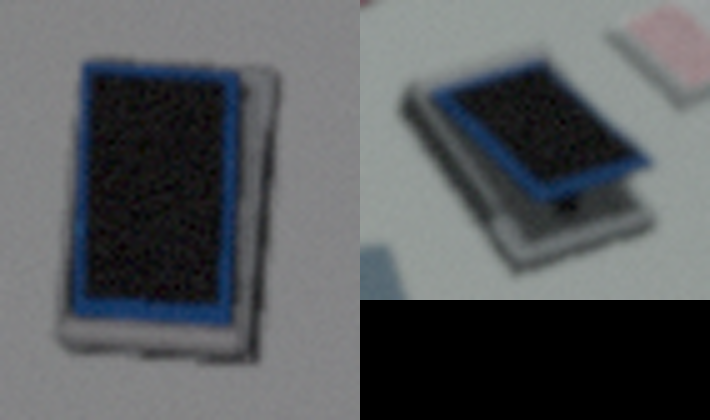

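View pics/box.png

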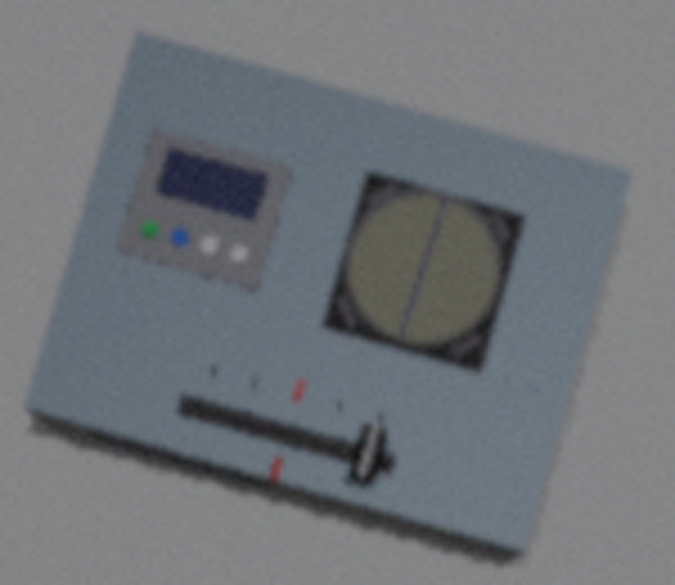

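The crops confirm the blue treadle. Its free end is up and away from the robot: the upper end in top view and the lower-right end in scene view. On the box, the tab is shut at crop (370,455), and the red marks are at crop (298,390) and (277,469). Now I'll measure them.

```bash
cat > h.py <<'E'
import numpy as np,cv2,pickle
def ray(s,px):
    R=cv2.Rodrigues(s["rvec"])[0];K=s["camera_matrix"]
    d=R.T@np.linalg.inv(K)@np.array([px[0],px[1],1.]);c=-R.T@np.asarray(s["tvec"]).ravel();return c,d
def onz(s,px,z):
    c,d=ray(s,px);return c+d*(z-c[2])/d[2]
def proj(s,P):
    return cv2.projectPoints(np.array(P,float).reshape(-1,1,3),s["rvec"],s["tvec"],s["camera_matrix"],None)[0].reshape(-1,2)
def tri(s1,p1,s2,p2):
    c1,d1=ray(s1,p1);c2,d2=ray(s2,p2);A=np.array([d1,-d2]).T
    k=np.linalg.lstsq(A,c2-c1,rcond=None)[0];a=c1+d1*k[0];b=c2+d2*k[1];return (a+b)/2,np.linalg.norm(a-b)
E
python3 - <<'E'
from h import *
np.set_printoptions(precision=4,suppress=True)
t=pickle.load(open("top0.pkl","rb"));s=pickle.load(open("scene0.pkl","rb"))
im=t["image"].astype(int)
def mask(im,f,x0,x1,y0,y1):
    m=np.zeros(im.shape[:2],np.uint8);c=im[y0:y1,x0:x1].astype(int);m[y0:y1,x0:x1]=f(c[...,0],c[...,1],c[...,2])*255;return m
# red marks
m=mask(t["image"],lambda r,g,b:(r-np.maximum(g,b)>25),270,320,195,235)
n,l,st,c=cv2.connectedComponentsWithStats(m)
for i in range(1,n):print("red",c[i],st[i,4],onz(t,c[i],.085))
# box top: bluish
m=mask(t["image"],lambda r,g,b:(b-r>12),235,385,120,250)
m=cv2.morphologyEx(m,cv2.MORPH_CLOSE,np.ones((15,15)));m=cv2.morphologyEx(m,cv2.MORPH_OPEN,np.ones((5,5)))
ct=max(cv2.findContours(m,cv2.RETR_EXTERNAL,cv2.CHAIN_APPROX_NONE)[0],key=cv2.contourArea)
P=np.array([onz(t,p+0.0,.085)[:2] for p in ct[:,0]]).astype(np.float32)
r=cv2.minAreaRect(P);print("box",r)
# treadle
for nm,S,w in(("top",t,(150,222,200,284)),("scene",s,(380,450,185,245))):
    m=mask(S["image"],lambda r,g,b:((b-r>25)&(b>60))|((r+g+b)<110)&(b-r>=-50),*w) if 0 else mask(S["image"],lambda r,g,b:(b-r>30),*w)
    n,l,st,c=cv2.connectedComponentsWithStats(m);k=1+np.argmax(st[1:,4])
    ct=cv2.findContours((l==k).astype(np.uint8),cv2.RETR_EXTERNAL,cv2.CHAIN_APPROX_NONE)[0]
    h=cv2.convexHull(max(ct,key=cv2.contourArea));q=cv2.approxPolyN(h,4,ensure_convex=True)[0] if hasattr(cv2,'approxPolyN') else cv2.approxPolyDP(h,4,True)[:,0]
    print(nm,q.tolist(),st[k])
E
```

```text
red [300.6667 206.8333] 6 [0.5369 0.0636 0.085 ]
red [295.5714 224.1429] 7 [0.4918 0.0764 0.085 ]
box ((0.5963741540908813, 0.04645511507987976), (0.3000207841396332, 0.2309848517179489), 74.4754409790039)
top [[198, 214], [196, 265], [164, 263], [166, 212]] [164 212  34  53 461]
scene [[438, 217], [417, 227], [393, 203], [415, 197]] [395 197  43  28 216]
```

Run:
```python
from h import *
np.set_printoptions(precision=4,suppress=True)
t=pickle.load(open("top0.pkl","rb"));s=pickle.load(open("scene0.pkl","rb"))
T={"fr":(198.4,213.7),"nr":(196.4,265),"nl":(163.8,263.3),"fl":(165.8,211.8)}
S={"fl":(438.5,217),"fr":(417,227),"nr":(393,203),"nl":(415,197)}
for k in T:
  print(k,*tri(t,T[k],s,S[k]),onz(t,T[k],.068 if k[0]=='f' else .037))
# wrist pose feasibility
from plant import arm
from scipy.spatial.transform import Rotation as Ro
def quat(yaw): # tool down; jaw x at yaw
    R=np.array([[np.cos(yaw),np.sin(yaw),0],[np.sin(yaw),-np.cos(yaw),0],[0,0,-1]]);q=Ro.from_matrix(R).as_quat();return [q[3],*q[:3]]
# camera in tool frame
w=pickle.load(open("wrist0.pkl","rb"))
c,_=ray(w,(0,0));q=arm.read_tool_rot();R=Ro.from_quat([*q[1:],q[0]]).as_matrix()
print("cam in tool",R.T@(c-arm.read_tool_pos()),"axis",R.T@(cv2.Rodrigues(w["rvec"])[0].T[:,2]))
for y in (-105.5,74.5,-15.5,164.5,-90,0,90):
  print(y,arm.ik([.51,.07,.3],quat(np.radians(y))),arm.ik([.48,.33,.2],quat(np.radians(y))))
```

```text
fr [0.5231 0.3381 0.0501] 0.006718420153790762 [0.5194 0.3315 0.068 ]
nr [0.3866 0.3416 0.031 ] 0.0006697349794115316 [0.3863 0.3401 0.037 ]
nl [0.39   0.4282 0.0261] 0.0025703324688754747 [0.3902 0.4266 0.037 ]
fl [0.5246 0.4187 0.0607] 0.0002588833872391137 [0.5238 0.417  0.068 ]
cam in tool [ 0.0001 -0.0718 -0.1285] axis [-0.0008  0.2809  0.9597]
-105.5 [ 0.4616  0.2816 -0.7822  1.8294  0.2194  1.1194 -2.2388] [-0.0104  0.5798 -0.8797  1.7718  0.5126  1.0366 -2.9219]
74.5 [ 0.6511  0.3671 -1.0448  1.8204  0.3464  1.1536  0.7918] [ 0.1164  0.6976 -1.1058  1.7649  0.6895  1.1258  0.0844]
-15.5 [ 0.556   0.3167 -0.9074  1.8247  0.2745  1.1325 -0.7159] [ 0.0438  0.6216 -0.97    1.7687  0.5805  1.0671 -1.4037]
164.5 [ 0.7906  0.5093 -1.3004  1.8148  0.5226  1.2267  2.2064] [ 0.2033  0.8594 -1.3252  1.7606  0.8808  1.2619  1.5172]
-90 [ 0.481   0.2879 -0.8073  1.8284  0.2298  1.1217 -1.9773] [ 0.0345  0.6137 -0.9539  1.7693  0.5682  1.0613 -2.6945]
0 [ 0.5729  0.3243 -0.9308  1.8239  0.2858  1.1356 -0.4553] [ 0.0688  0.6446 -1.0144  1.7674  0.6152  1.0845 -1.1598]
90 [ 0.6943  0.3983 -1.1136  1.8186  0.3879  1.168   1.0257] [ 0.1164  0.6976 -1.1058  1.7649  0.6895  1.1258  0.3549]
```

```bash
cat >> h.py <<'E'
from scipy.spatial.transform import Rotation as Ro
def quat(deg):
    yaw=np.radians(deg)
    R=np.array([[np.cos(yaw),np.sin(yaw),0],[np.sin(yaw),-np.cos(yaw),0],[0,0,-1]]);q=Ro.from_matrix(R).as_quat();return [q[3],*q[:3]]
E
python3 - <<'E'
from h import *
from plant import arm
p=arm.read_tool_pos()
arm.line_to([p[0],p[1],.33],vel=.2)
arm.move_to([.47,.05,.28],quat(74.5))
print(arm.read_time())
s=arm.snapshot("wrist");pickle.dump(s,open("wb.pkl","wb"));cv2.imwrite("pics/wb.png",s["image"][:,:,::-1])
arm.move_to([.46,.3775,.20],quat(86))
arm.move_gripper(0.0)
s=arm.snapshot("wrist");pickle.dump(s,open("wp.pkl","wb"));cv2.imwrite("pics/wp.png",s["image"][:,:,::-1])
print(arm.read_time(),arm.read_tool_pos(),arm.read_contact_force(),arm.read_opening())
E
```

```text
3.3583
5.5 [0.45995567 0.37755276 0.19997365] [-0.07665017 -0.29142767 -0.0325525 ] 5.407449414551498e-05
```

View pics/wb.png

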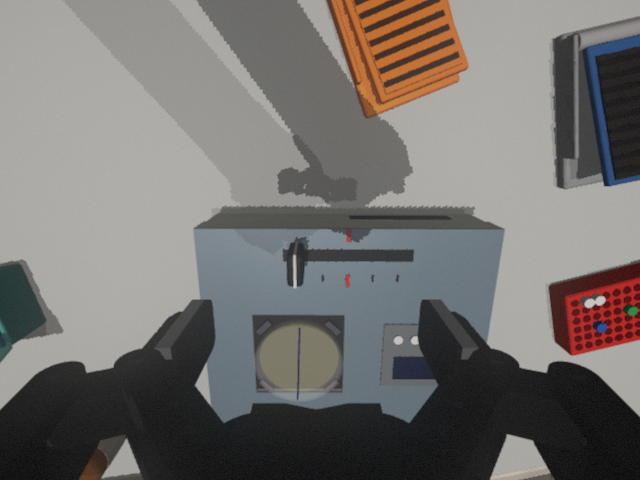

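View pics/wp.png

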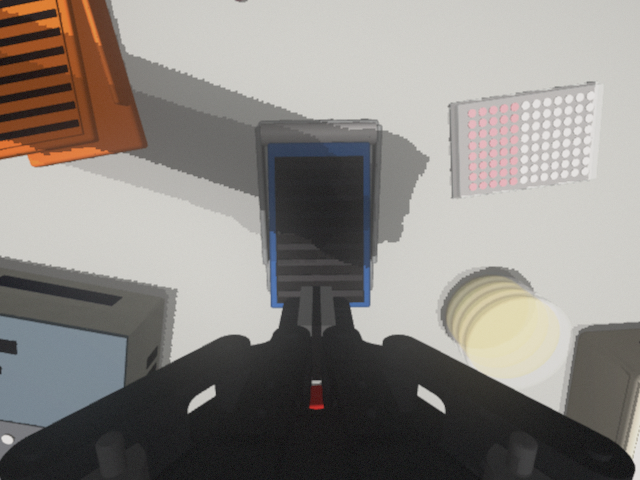

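Box wrist view: red marks at about (349,236) and (348,281), and the tab's white line at about (296,265), so it is shut. Pedal wrist view: free-end blue corners at about (272,306) and (369,305), heel corners at (267,142) and (369,142).

Run:
```python
from h import *
np.set_printoptions(precision=4,suppress=True)
b=pickle.load(open("wb.pkl","rb"));p=pickle.load(open("wp.pkl","rb"))
im=b["image"].astype(int);m=((im[...,0]-np.maximum(im[...,1],im[...,2]))>40).astype(np.uint8);m[:, :320]=0;m[:,375:]=0;m[:220]=0;m[300:]=0
n,l,st,c=cv2.connectedComponentsWithStats(m)
for i in range(1,n):print(c[i],st[i,4],onz(b,c[i],.085))
for q in ((284,255),(413,255),(195,229),(503,229)):print(q,onz(b,q,.085))
# tab top white line at 0.129
for q in ((296.5,240),(295,287)):print("tab",onz(b,q,.129))
for q,z in (((272,306),.068),((369,305),.068),((267,142),.037),((369,142),.037)):print("ped",onz(p,q,z))
```

```text
[348.4667 235.4   ] 45 [0.495  0.0749 0.085 ]
[347.4348 280.2826] 46 [0.5401 0.0625 0.085 ]
(284, 255) [0.4973 0.009  0.085 ]
(413, 255) [0.5315 0.1312 0.085 ]
(195, 229) [ 0.4491 -0.0658  0.085 ]
(503, 229) [0.5289 0.2197 0.085 ]
tab [0.4746 0.031  0.129 ]
tab [0.5151 0.0176 0.129 ]
ped [0.5177 0.3371 0.068 ]
ped [0.5224 0.4172 0.068 ]
ped [0.3874 0.343  0.037 ]
ped [0.3931 0.4253 0.037 ]
```

Run:
```python
from h import *
from plant import arm
np.set_printoptions(precision=4,suppress=True)
x,y=.488,.378
arm.line_to([x,y,.2],vel=.2);arm.line_to([x,y,.082],vel=.15)
f0=arm.read_contact_force();print(arm.read_time(),f0)
z=.082
while z>.038:
    z-=.003 if z>.058 else .001
    arm.line_to([x,y,z],vel=.06)
    f=arm.read_contact_force();print(round(z,3),arm.read_tool_pos()[2],f-f0,round(arm.read_time(),2))
    if f[2]-f0[2]>19 or abs(f).max()>35: break
arm.sleep(.15)
print("hold",arm.read_contact_force()-f0,arm.read_tool_pos())
s=arm.snapshot("scene");cv2.imwrite("pics/press.png",cv2.resize(s["image"][140:300,280:490,::-1],None,fx=3.5,fy=3.5))
arm.line_to([x,y,.16],vel=.15)
s=arm.snapshot("scene");cv2.imwrite("pics/rel.png",cv2.resize(s["image"][140:300,280:490,::-1],None,fx=3.5,fy=3.5))
print(arm.read_time(),arm.read_contact_force())
```

```text
6.725 [-0.652  -0.3623  0.2161]
0.079 0.07952838628293811 [ 1.5177  0.9644 -0.1711] 6.97
0.076 0.07659233902224138 [ 2.3432 -0.3866  1.585 ] 7.22
0.073 0.07364138256390373 [2.518  0.3913 4.3681] 7.47
0.07 0.0708018996635853 [2.6899 0.6936 5.0274] 7.72
0.067 0.06801119097155897 [ 3.971  -0.134   6.3192] 7.97
0.064 0.06521182448240799 [ 3.0342 -0.6838  7.3571] 8.22
0.061 0.06248205670088619 [ 4.9323 -0.4602  9.1282] 8.47
0.058 0.059692003887258385 [4.713  0.0428 9.9239] 8.72
0.057 0.05884732573417772 [ 5.7857 -1.2085  9.8312] 8.97
0.056 0.057912150986013454 [ 6.9125 -0.8963  9.7131] 9.22
0.055 0.05699098504990609 [ 6.1403 -0.528  10.2596] 9.47
0.054 0.05606530345147216 [ 6.0655 -0.583   9.9113] 9.72
0.053 0.05512659155074695 [ 6.1156 -0.587  10.1873] 9.97
0.052 0.054180246121230284 [ 7.8947 -1.8394 11.8247] 10.22
0.051 0.05331009173744853 [ 7.554  -1.4821 11.0604] 10.47
0.05 0.05310017824959323 [ 5.3954 -1.5918 17.3152] 10.72
0.049 0.05292959516350875 [ 3.9603 -5.8896 22.6219] 10.97
hold [ 3.9755 -4.0187 23.4298] [0.492  0.3783 0.0529]
12.1167 [-0.4096 -0.1541  0.1692]
```

Run:
```python
import cv2,numpy as np
a=cv2.imread("pics/press.png");b=cv2.imread("pics/rel.png")
cv2.imwrite("pics/pr.png",cv2.resize(np.vstack([a,b]),None,fx=.53,fy=.53))
w=cv2.imread("pics/wb.png")[215:305,270:425]
cv2.imwrite("pics/tab.png",cv2.resize(w,None,fx=5,fy=5,interpolation=cv2.INTER_NEAREST))
```

```text
(no output)
```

View pics/pr.png

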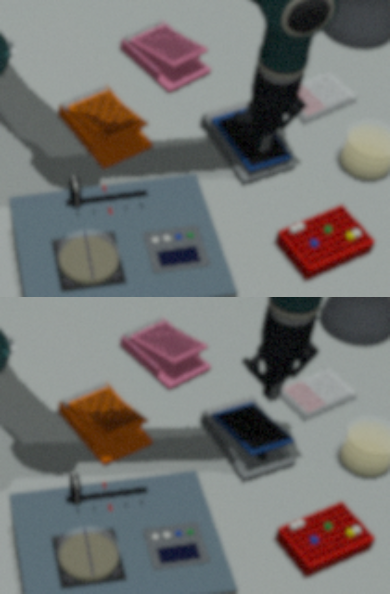

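View pics/tab.png

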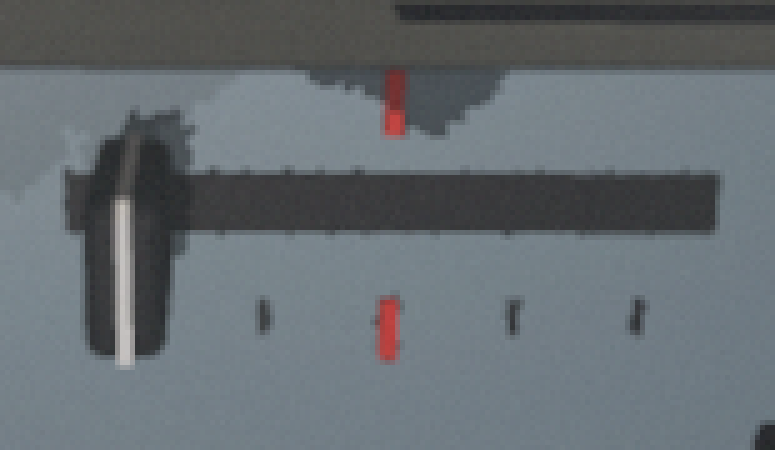

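Run:
```python
from h import *
from plant import arm
np.set_printoptions(precision=4,suppress=True)
b=pickle.load(open("wb.pkl","rb"))
u=np.radians(74.5);Y=np.array([np.cos(u),np.sin(u)]);X=np.array([Y[1],-Y[0]])
for nm,q,z in (("tab",(294.8,270.9),.129),("slot@mark",(348.1,255.6),.085),("slotmid",(348.5,255.6),.085)):
    P=onz(b,q,z);print(nm,P,"along Y",P[:2]@Y,"X",P[:2]@X)
print("proj shut tab top", proj(b,[[.5021,.0213,.129]]))
```

```text
tab [0.5007 0.0217 0.129 ] along Y 0.1547591262334512 X 0.47669374619571997
slot@mark [0.5149 0.0695 0.085 ] along Y 0.20460173585431035 X 0.47759738786038547
slotmid [0.515  0.0699 0.085 ] along Y 0.2049953858344703 X 0.4775982319105647
proj shut tab top [[294.7706 272.4782]]
```

```bash
cat >> h.py <<'E'
u=np.radians(74.5);Y=np.array([np.cos(u),np.sin(u)]);X=np.array([Y[1],-Y[0]])
def W(yy,z,xx=.4773): return [*(yy*Y+xx*X),z]
E
python3 - <<'E'
from h import *
from plant import arm
np.set_printoptions(precision=4,suppress=True)
arm.line_to([.488,.378,.22],vel=.25)
arm.move_to(W(.156,.22),quat(74.5))
arm.move_gripper(.055)
arm.line_to(W(.156,.15),vel=.15)
s=arm.snapshot("wrist");pickle.dump(s,open("w2.pkl","wb"));cv2.imwrite("pics/w2.png",s["image"][:,:,::-1])
print(arm.read_time(),arm.read_opening(),arm.read_contact_force(),np.array(arm.read_tool_pos()[:2])@Y,np.array(arm.read_tool_pos()[:2])@X)
E
```

```text
15.075 0.05496593740029326 [-0.2557 -0.2618  0.6191] 0.15656047631460948 0.4778597359983688
```

View pics/w2.png

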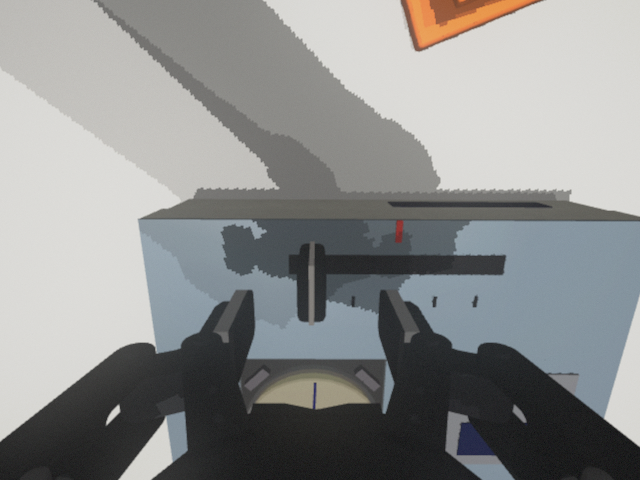

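The tab at (312,283) sits centred between the fingers, which are at about 240 and 395. I'll descend and pinch it.

Run:
```python
from h import *
from plant import arm
np.set_printoptions(precision=4,suppress=True)
def rep(n): p=np.array(arm.read_tool_pos());f=np.array(arm.read_contact_force());print(n,round(arm.read_time(),2),"Y",p[:2]@Y,"X",p[:2]@X,"z",p[2],"fY",f[:2]@Y,"fX",f[:2]@X,"fz",f[2],"op",arm.read_opening())
arm.line_to(W(.1553,.110),vel=.1);rep("down")
arm.move_gripper(0.0);rep("grip")
arm.sleep(.2);rep("settle")
s=arm.snapshot("wrist");pickle.dump(s,open("w3.pkl","wb"));cv2.imwrite("pics/w3.png",s["image"][:,:,::-1])
for d in (.015,.030,.042):
    arm.line_to(W(.1553+d,.110),vel=.06);rep(d)
s=arm.snapshot("wrist");pickle.dump(s,open("w4.pkl","wb"));cv2.imwrite("pics/w4.png",s["image"][:,:,::-1])
s=arm.snapshot("top");pickle.dump(s,open("t4.pkl","wb"))
cv2.imwrite("pics/t4.png",cv2.resize(s["image"][120:250,235:385,::-1],None,fx=4.5,fy=4.5,interpolation=cv2.INTER_CUBIC))
```

```text
down 15.62 Y 0.15559063288867656 X 0.47727613524796536 z 0.10999220124934399 fY -0.13126147406101726 fX -0.6259114110941222 fz 0.8752617834311412 op 0.05494862812987725
grip 16.07 Y 0.15423022664544792 X 0.47763582659339177 z 0.11059273337919785 fY -3.0673742261841115 fX -1.0351695298263606 fz 6.132423689995548 op 0.01276879221369482
settle 16.27 Y 0.15424775817850744 X 0.47761396547591034 z 0.11058363039351732 fY -3.7052840801333184 fX -0.6852849442903602 fz 4.6111580159974075 op 0.013073923696331258
0.015 16.73 Y 0.16924196709596606 X 0.4776762008464333 z 0.11054798848950015 fY -5.179872852493411 fX -1.4803394812228288 fz 8.31800919602872 op 0.013406638038733047
0.03 17.12 Y 0.1837878690586856 X 0.4777402836522769 z 0.1105696808136952 fY -7.632520357880363 fX -2.0428929065334085 fz 9.13949600049796 op 0.013298555905423563
0.042 17.48 Y 0.1954279789168769 X 0.47776237511685204 z 0.11053112277122325 fY -7.533339606789683 fX -1.238849870745736 fz 9.366944925384418 op 0.012788679366689173
```

View pics/w4.png

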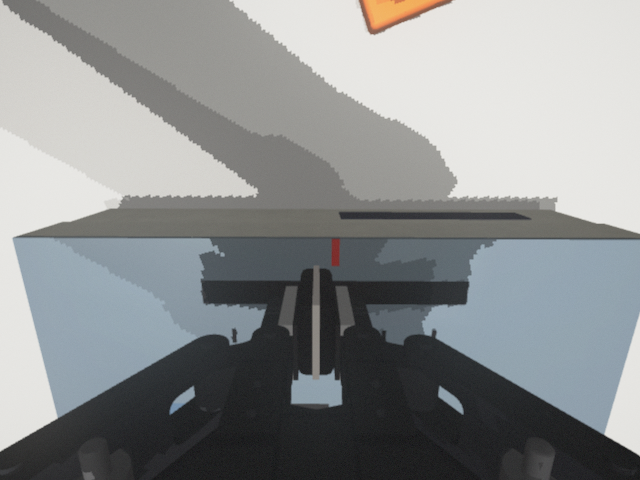

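View pics/t4.png

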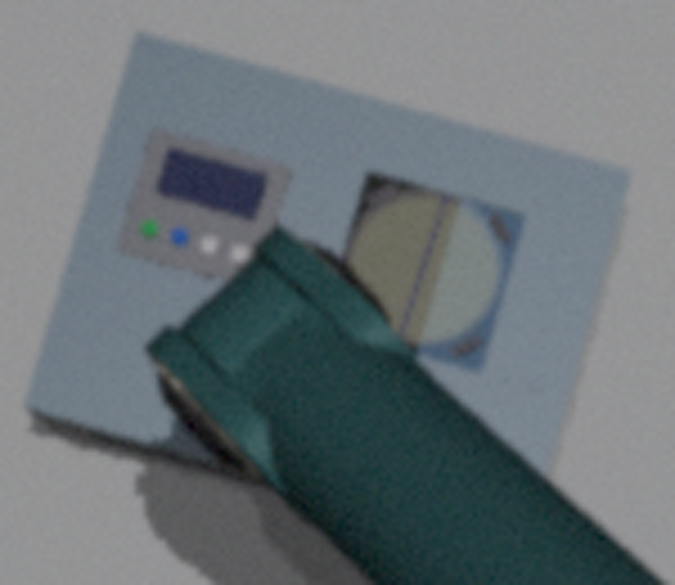

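The tab is gripped and moving. In the wrist view the white line is at x≈316 and the red mark at x≈336. In the top view the blade edge is just short of the dish's pen line, with the lamp-lit blue side showing. Next I'll measure what's left.

Run:
```python
from h import *
np.set_printoptions(precision=4,suppress=True)
for n in ("w3","w4"):
    b=pickle.load(open(n+".pkl","rb"));im=b["image"].astype(int)
    m=((im[...,0]-np.maximum(im[...,1],im[...,2]))>40);m[:220]=0;m[330:]=0;m[:,:250]=0;m[:,450:]=0
    ys,xs=np.nonzero(m);print(n,"red",xs.mean(),ys.mean(),len(xs),"Y",onz(b,(xs.mean(),ys.mean()),.085)[:2]@Y)
    for r in (285,310,330,350,370):
        row=im[r,300:340].sum(1);k=np.nonzero(row>row.max()*.8)[0]+300
        print(r,k,"Y@.129",onz(b,(k.mean(),r),.129)[:2]@Y, "X",onz(b,(k.mean(),r),.129)[:2]@X)
```

```text
w3 red 423.66359447004606 252.02764976958525 217 Y 0.20468723542989814
285 [314 315 316 317 318 319] Y@.129 0.15464814978775135 X 0.45450380366599563
310 [313 314 315 316 317 318 319] Y@.129 0.15446310271333047 X 0.4639992860522657
330 [313 314 315 316 317 318 319] Y@.129 0.15445217251886784 X 0.4719059457481767
350 [313 314 315 316 317 318 319] Y@.129 0.15444083822778296 X 0.48010491995753385
370 [313 314 315 316 317 318 333] Y@.129 0.15517179456797908 X 0.488612537657263
w4 red 335.12307692307695 251.7076923076923 195 Y 0.20446939979665915
285 [313 314 315 316 317 318] Y@.129 0.1955332622422113 X 0.4546498066385037
310 [313 314 315 316 317 318 319] Y@.129 0.19569065380083261 X 0.46414307384725617
330 [313 314 315 316 317 318] Y@.129 0.19549967005052601 X 0.47204782073544826
350 [313 314 315 316 317 318] Y@.129 0.19548384368526084 X 0.4802445864769273
370 [313 314 315 316 317 318 333] Y@.129 0.19639562281163575 X 0.48874876248753446
```

Run:
```python
import cv2
a=cv2.imread("pics/w4.png")[225:390,270:380];cv2.imwrite("pics/w4c.png",cv2.resize(a,None,fx=3.6,fy=3.6,interpolation=cv2.INTER_NEAREST))
```

```text
(no output)
```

View pics/w4c.png

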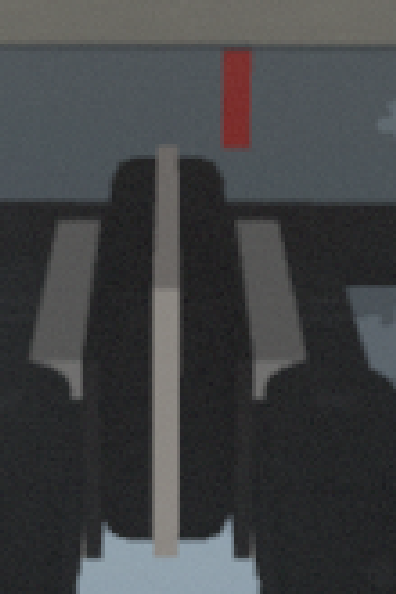

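Run:
```python
from h import *
from plant import arm
np.set_printoptions(precision=4,suppress=True)
def ty(): return np.array(arm.read_tool_pos()[:2])@Y
c=.2045;arm.line_to(W(c,.110),vel=.04);arm.sleep(.1);print(ty())
for _ in range(3):
    e=.2044-ty()
    if abs(e)<.0003: break
    c+=e;arm.line_to(W(c,.110),vel=.03);arm.sleep(.15);print(c,ty())
f=np.array(arm.read_contact_force());print("fY",f[:2]@Y,f,arm.read_opening(),arm.read_time())
b=arm.snapshot("wrist");im=b["image"].astype(int)
cv2.imwrite("pics/w5.png",b["image"][:,:,::-1])
m=((im[...,0]-np.maximum(im[...,1],im[...,2]))>40);m[:220]=0;m[330:]=0;m[:,:250]=0;m[:,450:]=0
ys,xs=np.nonzero(m);print("red Y",onz(b,(xs.mean(),ys.mean()),.085)[:2]@Y)
for r in (320,340,355):
    row=im[r,300:340].sum(1);k=np.nonzero(row>row.max()*.8)[0]+300;print("tab Y",onz(b,(k.mean(),r),.129)[:2]@Y)
s=arm.snapshot("top");t=cv2.resize(s["image"][120:250,235:385,::-1],None,fx=3.5,fy=3.5,interpolation=cv2.INTER_CUBIC)
cv2.imwrite("pics/t5.png",t);cv2.imwrite("pics/top5.png",s["image"][:,:,::-1])
```

```text
0.20213718375788112
0.20676281624211887 0.20429657238704896
fY -7.762810691524314 [-3.5131 -7.0815 10.3516] 0.01306344101590664 18.4083
red Y 0.2043687367842588
tab Y 0.20437811416120455
tab Y 0.20435810001201896
tab Y 0.20434260199951096
```

View pics/w5.png

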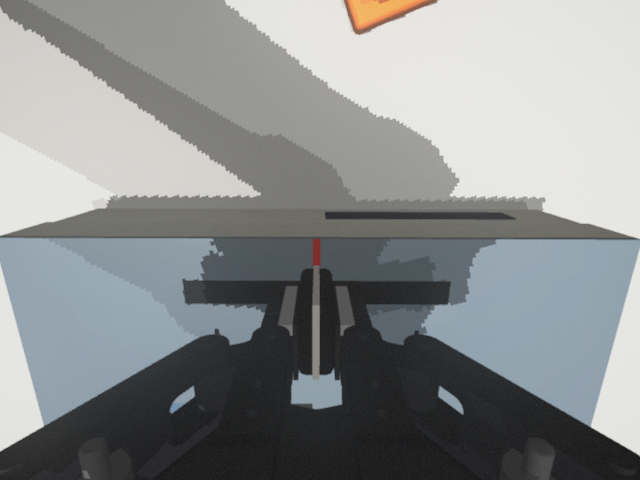

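View pics/t5.png

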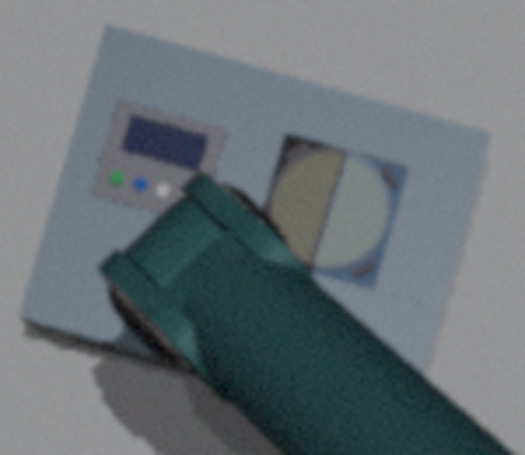

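The white line meets the red mark at column 317 in the wrist view. In the top view the blade edge lies on the dish's pen line. I'll check that it stays put, then hand in.

Run:
```python
from h import *
from plant import arm
arm.sleep(.5);print(np.array(arm.read_tool_pos()[:2])@Y,arm.read_opening(),arm.read_time())
b=arm.snapshot("wrist");im=b["image"].astype(int)
row=im[340,300:340].sum(1);k=np.nonzero(row>row.max()*.8)[0]+300;print("tab Y",onz(b,(k.mean(),340),.129)[:2]@Y)
arm.close_job()
```

```text
0.20423985497620223 0.01321050956080154 19.0083
tab Y 0.20434212316139708
the job is handed in; nothing more can be done
```

The dish is half exposed and the job is handed in, with the gripper still holding the shutter tab at half travel. It took about 19 s of the 45 s allowed.

- **Lamp:** with the shutter shut, I pressed the blue treadle down to its stop. The force jumped from about 11 N to 23 N there. I then let it come up, and the scene picture showed it back up.
- **Shutter:** I pinched the tab from above and slid it open in one direction only, without passing the mark. The white line and red mark agreed to within 0.1 mm along the slide, at about 49.9 mm of travel. The top view showed the blade edge on the dish's pen line.
- **Hold:** after 0.5 s more the tab had not moved, the grip was steady on its width, and the spring load on the tool had read about 8 N.

No check failed. I saw no sign that the dish or anything else had moved, though the last pictures showed only the area around the box and I didn't measure the other items again. The one small disagreement was in my early estimates of the red mark's position. They differed by about 3 mm, mostly across the slide, and closer wrist views settled it before I gripped the tab.

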